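Pin the rear lamp into its light mount

TASK

Fit the red rear lamp to the empty white light mount: slide its lug between the two ears of the fork, pressing it back against the rubber buffer by feel, and let go of it there. Then draw the orange-knobbed hinge pin out of the spare mount and push it down through upper ear, lamp eye and lower ear until its collar sits fully home on the upper ear, and let go. Work gently, never forcing the parts (a firm thumb push is enough), and leave the jar and the seat clamp where they are.

Things in the scene. Friction and masses are not known exactly. Their poses are not given: they have to be found in the camera images.
- mount: The empty white plastic light mount, screwed to the shelf: 76 x 50 x 6 mm foot plate, post (x +4 to +30 mm, y +-12 mm) and on it a fork. Origin: centre of the foot's underside; x points from the fork's open mouth to its closed back, z up. The fork's tail is clamped tight in a slot on the post, anywhere along 36 mm: where it stands in x is NOT reported.
- slot_mid_ear (a point): Where the hole axis meets the top of the upper ear when the fork is at mid-slot, 30 mm in -x and 72.75 mm up from the mount's origin; axes as the mount. The true hole lies -18 to +18 mm from here along x (y and z exact). Each ear is a level plate, 6 mm thick, 26 mm wide, round-nosed (13 mm radius about the hole), with a plain vertical hole of 9.2 mm diameter.
- slot_mid_gap (a point): Middle of the gap between the ears on the hole axis, with the fork at mid-slot (62 mm up); axes as the mount. Gap 9.5 mm high: lower ear z -10.75 to -4.75 mm, upper ear z +4.75 to +10.75 mm from here. True hole axis -18 to +18 mm from here along x. An unpinned lamp let go in the fork is pushed out by up to 4 mm and droops up to 8 degrees, but stays in.
- slot_mid_buffer (a point): Middle of the front face of the sprung rubber buffer at the back of the gap, 7.7 mm behind the hole axis, for mid-slot (true: -18 to +18 mm in x, with the fork). Well damped (press slowly), it yields from 2 N at 2 N/mm; solid web after 3.8 mm (9.6 N). Lamp eye and ear holes are in line with the buffer pushed in 2.3 mm (6.6 N); the pin's tapered nose can draw the eye that far.
- spare: The spare white light mount, screwed to the shelf, same shape and axes as the empty one, its fork's hole axis at x = -30 mm from its origin, y = 0. It holds the hinge pin at the start.
- lamp_center (a point): Centre of the rear lamp's box-shaped body, 40 mm wide (y), 36 mm deep (x), 50 mm high, 105 to 165 g, standing upright on the shelf at the start. Red lens on the -x side, black housing on the +x side, small steel toggle switch on top (12 mm high), lug with the eye pointing to +x. Frame: x towards the lug, z up.
- lamp_eye (a point): Centre of the eye in the lamp's aluminium lug: 38 mm along x and 11 mm up from the lamp's centre; axes as the lamp. The lug is level, 8 mm thick, 16 mm wide, with a round end of 10 mm radius about the eye; the eye is a vertical through hole of 9.2 mm diameter, 20 mm behind the housing's back face.
- pin_knob (a point): Centre of the hinge pin's orange knob, 18 mm diameter, 34 mm high; z along the pin, up. Below it a steel collar, 16 mm diameter, 4 mm thick, its underside (the seat) 21 mm below this point; then a steel shank, 8 mm diameter, 34 mm long, the last 6 mm tapering to a 4.4 mm wide tip. 45 g. Starts upright in the spare mount, collar on the upper ear.
- pin_tip (a point): Tip of the hinge pin, 55 mm below the knob's centre.
- jar: Clear glass jar with an aluminium screw lid, diameter 66 mm, 95 mm high; origin at the centre of its underside. Leave alone.
- seat_clamp: Silver aluminium seat clamp, a ring of 39 mm diameter, 16 mm high, with a lever; origin at the centre of its underside. Leave alone.
- toolbox: Black plastic toolbox with a hinged lid, heavy, 200 x 380 mm, 150 mm high, 190 mm with its carrying bar; an obstacle to the robot's left. Origin at the centre of its underside, y along its 380 mm length. Not needed.

How it is judged:
By the outcome, as a careful person would: the job done as asked, in the order asked, and still so for the second after the job is handed in, with the robot touching nothing.
It also fails if it takes over 72 s, if anything falls off the work surface, if the arm or the gripper's body presses on something with over 40 N, if the wrist force passes 120 N, or if a joint passes its speed limit or range.

ROBOT

A 6-joint arm with a two-finger parallel gripper is mounted at the origin on the work surface. World frame = base frame: x ahead of the robot, y to its left, z up, the work surface at z = 0. Lengths are in m, angles in degrees, forces in N, time in s.
With the tool pointing down it reaches from about 0.35 to 0.875 m from the base axis. Payload 15.5 kg.
Tool frame: the origin (TCP) lies on the centre line of the jaws, within the pads' length; the fingertips stand 8 mm ahead of it and the grasp point (between the pads) lies 11 mm behind it (manip.tips_ahead is the distance from the TCP to the fingertips, in m); z points along the fingers, y is the direction in which the jaws open and shut (so a half turn about z gives the same grasp; the last joint's range is limited). The gripper opens to 85 mm and grips with 20 to 120 N. Pads are 22 mm wide; open, the fingers measure 114 mm over their backs; the gripper's body (76 mm by 85 mm) begins 54 mm behind the grasp point. The pads swing forward as they close: fully open they stand 13 mm farther back than shut.
Start: joints at [-73.425, 28.281, 77.091, -0, 74.628, -5.472], TCP at [0.235, -0.579, 0.239] pointing down, gripper open.
Joint ranges: [-166.48, 166.48], [-47.26, 123.95], [12.59, 153.08], [-70.14, 250.14], [6.76, 159.57], [-176.63, 176.63]. Speed limits (degrees/s): [108.29, 108.29, 147.25, 172.46, 172.46, 172.46].

INTERFACE

Orientations are given as [roll, pitch, yaw] about the fixed x, y, z axes, in that order (R = Rz(yaw) Ry(pitch) Rx(roll)).
In Python, from workcell import manip, optics, hand_in gives the robot as it stands.
- The arm moves only by the tool send_rows, never from a script. Its argument "series" is a list that holds one entry, the list of rows, each a list of 7 numbers: the turn, a rotation vector about the world's x, y, z in degrees, then the shift along the world's x, y, z in m, then the opening, from 0 (shut) to 1 (fully open). In form: [[[ax, ay, az, dx, dy, dz, claw], ...]]. A call has 1 to 5 rows; each row is the pose to reach, as a shift and turn from the pose commanded when the call began; what a row does not reach only later rows make up. A row lasts 1/8 s, in which the tool goes at most 62.5 mm and 10.7 degrees, less where a joint would pass 70% of its speed; a pose out of reach is approached as far as the arm can. A call with a gripper value outside its range is refused whole. The fingers move at their own pace and stop on an object; "grip_force" is the grip in N (left out, the last holds). Time passes only in rows, so rows that repeat a pose let the fingers close. It gives the time, the measured TCP pose, the force and the opening at its end, in the units of the state.
- manip.get_state(): the state, without advancing time (a new reading comes with each control period).
- optics.grab_frame(name): name is "scene" or "side" or "wrist"; returns a dict with "image" (400x640x3 uint8, red, green, blue), "camera_matrix" (3x3 intrinsics, pixels), "camera_from_world" (4x4, takes a point from world to camera coordinates). Camera axes: x right, y up, looking along -z (the intrinsics and any distortion apply to the point x, -y, -z); pixel columns grow to the right and rows downward; lengths in m; the calibration is good to about 2 mm. A picture is of the moment at which its call begins. There is no depth.
- hand_in(): hands the job in, once; it reports no verdict.
The state is a dict: "t": time; "joints": joint angles; "joint_vel": joint speeds; "joint_torque": joint torques, N m; "ee_pos": TCP position; "ee_rot": TCP orientation; "wrist_force": force on the tool from outside, world axes, zero at the start; "ft_torque": the same for the moment, N m; "opening": finger opening in m.
Only numpy, scipy, OpenCV 4.12 (cv2) and the standard library are available. Lean on these libraries where they do the work, as an engineer would, in place of code of your own. Each camera call takes 0.05 s, during which the arm holds its last target. There are 200 camera calls.

## Working session

There is one attempt and no reset: what is moved stays moved. The work goes in short steps, Python scripts to look and compute and a tool call to move; the robot and the scene stay as the last step left them, time stands still between calls to the robot, and variables do not carry over. Pictures are saved under pics/ and viewed, about 8 in all and at most 12, crops included, and the job is handed in when it is done.

Besides the shell and the picture viewer there is one more tool, called after ">>>" by a JSON object that holds its "method" and its "body". send_rows: Moves the arm, as the interface text tells. Its arguments: {"type":"object","properties":{"series":{"type":"array"},"grip_force":{"type":"number"}},"required":["series"]}

```bash
ls; mkdir -p pics; python3 - <<'E'
from workcell import manip, optics
import cv2,numpy as np
s=manip.get_state(); print({k:np.round(v,3).tolist() for k,v in s.items()})
for n in("scene","side","wrist"):
    f=optics.grab_frame(n); cv2.imwrite(f"pics/{n}0.png",f["image"][:,:,::-1]); np.savez(f"pics/{n}0.npz",K=f["camera_matrix"],T=f["camera_from_world"])
    print(n,np.round(f["camera_matrix"],1).tolist(),np.round(f["camera_from_world"],3).tolist(),[k for k in f])
E
```

```text
pics
{'t': 0.0, 'joints': [-73.424, 28.311, 77.128, 0.0, 74.627, -5.469], 'joint_vel': [-0.044, 0.063, 0.003, 0.027, 0.004, 0.002], 'joint_torque': [-0.004, -88.217, -38.388, -0.001, 0.01, 0.0], 'ee_pos': [0.235, -0.579, 0.239], 'ee_rot': [-179.934, -0.007, 22.045], 'wrist_force': [-0.155, 0.268, -0.723], 'ft_torque': [0.067, 0.017, -0.014], 'opening': 0.086}
scene [[377.5, 0.0, 316.4], [0.0, 377.5, 196.0], [0.0, 0.0, 1.0]] [[0.687, 0.726, 0.022, -0.527], [-0.517, 0.467, 0.717, 0.153], [0.511, -0.504, 0.696, -1.019], [0.0, 0.0, 0.0, 1.0]] ['image', 'camera_matrix', 'camera_from_world']
side [[396.6, 0.0, 317.2], [0.0, 396.6, 197.0], [0.0, 0.0, 1.0]] [[-0.848, -0.529, 0.017, 0.579], [0.328, -0.5, 0.802, -0.199], [-0.416, 0.686, 0.597, -0.935], [0.0, 0.0, 0.0, 1.0]] ['image', 'camera_matrix', 'camera_from_world']
wrist [[310.4, 0.0, 324.4], [0.0, 310.4, 203.8], [0.0, 0.0, 1.0]] [[0.376, -0.926, -0.0, -0.625], [0.887, 0.36, -0.289, 0.038], [0.267, 0.109, 0.957, -0.379], [0.0, 0.0, 0.0, 1.0]] ['image', 'camera_matrix', 'camera_from_world']
```

View pics/scene0.png

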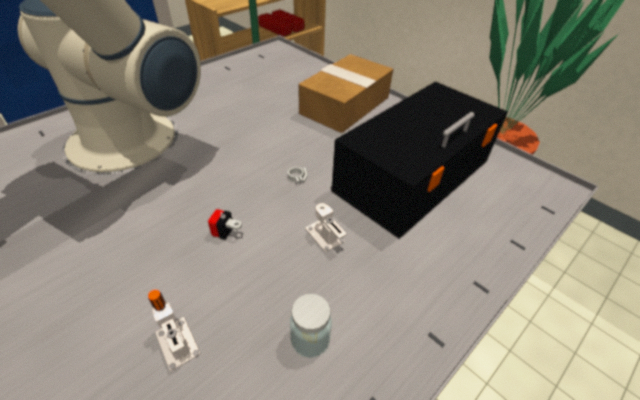

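View pics/side0.png

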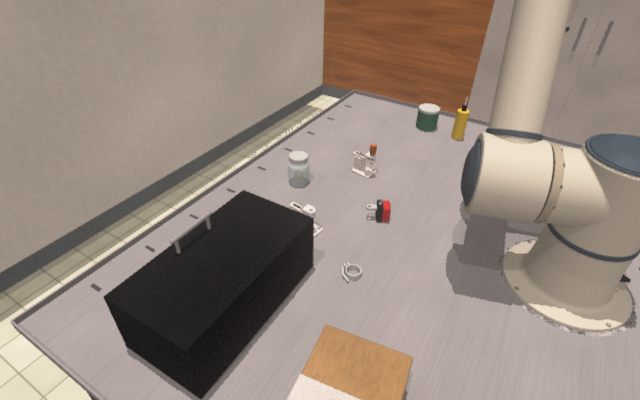

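Scene: lamp ≈(222,223), empty mount ≈(326,228), spare ≈(175,338) with knob at (157,300), jar (310,325), clamp (297,174), toolbox close behind the mount. Side: lamp (380,211), mount (305,218), spare (363,165), knob (373,150). Next: zoomed crops for measuring.

```bash
cat > h.py <<'E'
import numpy as np, cv2
from scipy.optimize import least_squares
def load(n): 
    d=np.load(f"pics/{n}.npz"); return d["K"],d["T"]
def proj(c,P):
    K,T=c; P=np.atleast_2d(P); q=P@T[:3,:3].T+T[:3,3]
    u=np.c_[q[:,0],-q[:,1],-q[:,2]]@K.T; return u[:,:2]/u[:,2:]
def ray(c,uv):
    K,T=c; d=np.linalg.solve(K,[*uv,1]); d=np.array([d[0],-d[1],-d[2]]); R=T[:3,:3]
    return -R.T@T[:3,3], R.T@d
def atz(c,uv,z):
    o,d=ray(c,uv); return o+d*(z-o[2])/d[2]
def tri(obs):
    A=[];b=[]
    M=np.zeros((3,3));v=np.zeros(3);L=[]
    for c,uv in obs:
        o,d=ray(c,uv);d/=np.linalg.norm(d);Pm=np.eye(3)-np.outer(d,d);M+=Pm;v+=Pm@o;L.append((Pm,o))
    p=np.linalg.solve(M,v);return p,[np.linalg.norm(Pm@(p-o)) for Pm,o in L]
def grab(n,tag):
    from workcell import optics
    f=optics.grab_frame(n); cv2.imwrite(f"pics/{tag}.png",f["image"][:,:,::-1]); np.savez(f"pics/{tag}.npz",K=f["camera_matrix"],T=f["camera_from_world"])
    return f["image"]
def crop(tag,x,y,w,h,s):
    im=cv2.imread(f"pics/{tag}.png")[y:y+h,x:x+w]; return cv2.resize(im,None,fx=s,fy=s,interpolation=cv2.INTER_CUBIC)
E
python3 - <<'E'
from h import *
a=np.hstack([crop("scene0",200,190,80,60,5),crop("scene0",290,190,80,60,5)])
b=np.hstack([crop("scene0",130,285,80,60*1+30,5)[:300],crop("side0",270,190,80,60,5)])
cv2.imwrite("pics/m1.png",np.vstack([a,b]))
sc,si=load("scene0"),load("side0")
print("knob",tri([(sc,(157,300)),(si,(373,150))]))
print("lamp",tri([(sc,(220,223)),(si,(382,211))]))
print("mount",atz(sc,(326,233),.006),"spare",atz(sc,(178,343),.006))
print("jar",atz(sc,(311,312),.095), "clamp",atz(sc,(297,176),.01))
E
```

```text
knob (array([ 0.58148797, -0.16282002,  0.09078301]), [np.float64(0.0004257570494222731), np.float64(0.0004257570494221914)])
lamp (array([0.45773129, 0.02034033, 0.02558664]), [np.float64(0.0012359893805652439), np.float64(0.0012359893805652228)])
mount [0.61166932 0.17499954 0.006     ] spare [ 0.61609765 -0.16779266  0.006     ]
jar [ 0.75790437 -0.00477207  0.095     ] clamp [0.43830449 0.2465067  0.01      ]
```

View pics/m1.png

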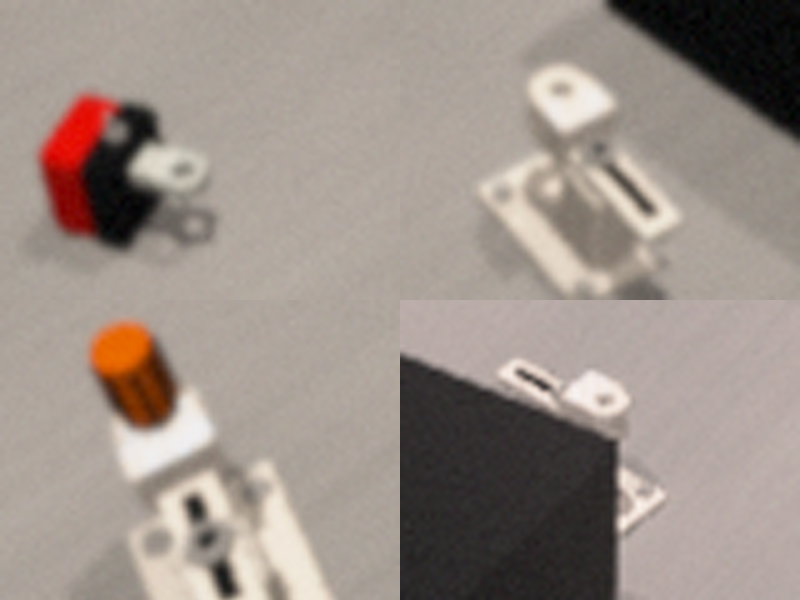

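Crops show: lamp lug eye at scene (236.8,224), toggle (223.6,215.6); mount ear hole at scene (322.4,207.6) and side (310.8,210), slot running to (341,232); knob top (154,292). I'll fit poses.

```bash
python3 - <<'E'
from h import *
sc,si=load("scene0"),load("side0")
C=lambda x,y,ox,oy:(ox+x/5,oy+y/5)
print("hole scene",atz(sc,(322.4,207.6),.07275),"side",atz(si,(310.8,210),.07275),tri([(sc,(322.4,207.6)),(si,(310.8,210))]))
def yaw(c,a,b,z): 
    d=atz(c,b,z)-atz(c,a,z); return np.degrees(np.arctan2(d[1],d[0])),np.linalg.norm(d)
print("slot yaw",yaw(sc,C(197,145,290,190),C(255,212,290,190),.065), "side",yaw(si,C(145,88,270,190),C(118,72,270,190),.065))
print("foot edge yaw",yaw(sc,C(80,188,290,190),C(185,290,290,190),.006))
print("lamp eye",atz(sc,(236.8,224),.040),"toggle base",atz(sc,C(118,130,200,190),.056))
print("lamp yaw lug", yaw(sc,C(118,130,200,190),C(184,170,200,190),.045))
print("spare slot yaw",yaw(sc,C(192,198,130,285),C(230,290,130,285),.065))
print("knob top",atz(sc,C(122,42,130,285),.11075))
for n,c in(("sc",sc),("si",si)):
  print(n,"cam",np.round(-c[1][:3,:3].T@c[1][:3,3],3))
T=load("wrist0")[1];R=T[:3,:3];o=-R.T@T[:3,3]
import scipy.spatial.transform as st
Rt=st.Rotation.from_euler("xyz",[180,0,22.045],degrees=True).as_matrix()
print("cam in tool",Rt.T@(o-[.235,-.579,.239]),"\n",np.round(R@Rt,3))
E
```

```text
hole scene [0.59832449 0.17431514 0.07275   ] side [0.59384609 0.17544352 0.07275   ] (array([0.59597732, 0.17471871, 0.07109474]), [np.float64(0.0014264239849591854), np.float64(0.0014264239849592914)])
slot yaw (np.float64(-11.399115691983166), np.float64(0.03997790741778676)) side (np.float64(-10.183871202111572), np.float64(0.019911376800702353))
foot edge yaw (np.float64(-4.36153377485138), np.float64(0.06905581508572828))
lamp eye [0.49366625 0.03767558 0.04      ] toggle base [0.47159754 0.02385765 0.056     ]
lamp yaw lug (np.float64(11.427882751092103), np.float64(0.03658172441871996))
spare slot yaw (np.float64(-9.61366323282769), np.float64(0.03439393580963478))
knob top [ 0.58364406 -0.16180589  0.11075   ]
sc cam [ 0.962 -0.202  0.612]
si cam [0.167 0.848 0.708]
cam in tool [ 0.07336741 -0.00027184 -0.1345546 ] 
 [[ 0.001  1.     0.   ]
 [ 0.957 -0.001  0.289]
 [ 0.289 -0.    -0.957]]
```

```bash
python3 - <<'E'
from h import *
sc,si=load("scene0"),load("side0")
for n,c,uv,z in [("frontbot",sc,(400,236),0),("leftbot",sc,(333,184),0),("lefttop",sc,(335,141),.15),("fronttop",sc,(400,180),.15),("side top",si,(313,208),.15),("side bot",si,(314,263),0)]: print(n,atz(c,uv,z).round(3))
E
```

```text
frontbot [0.719 0.289 0.   ]
leftbot [0.51  0.299 0.   ]
lefttop [0.53  0.273 0.15 ]
fronttop [0.696 0.276 0.15 ]
side top [0.542 0.248 0.15 ]
side bot [0.524 0.269 0.   ]
```

>>> {"method": "send_rows", "body": {"series": [[[0,0,0,0.02,0.06,0.03,1],[0,0,0,0.05,0.12,0.03,1],[0,0,1,0.09,0.18,0.03,1],[0,0,2,0.12,0.24,0.03,1],[0,0,3,0.14,0.3,0.03,1]]]}}

```text
t: 0.78
ee_pos: [0.366, -0.3017, 0.2693]
ee_rot: [180.0, -0.0, 25.1]
wrist_force: [0.5, -0.1, 0.3]
opening: 0.0856
```

>>> {"method": "send_rows", "body": {"series": [[[0,0,0,0.02,0.062,-0.01,1],[0,0,0,0.04,0.122,-0.02,1],[0,0,1,0.06,0.182,-0.035,1],[0,0,1,0.08,0.242,-0.05,1],[0,0,1,0.099,0.302,-0.06,1]]]}}

```text
t: 1.4
ee_pos: [0.4612, -0.0099, 0.2107]
ee_rot: [180.0, 0.0, 26.0]
wrist_force: [1.5, -1.1, 0.2]
opening: 0.0855
```

>>> {"method": "send_rows", "body": {"series": [[[0,0,0,0,0.02,-0.03,1],[0,0,0,0,0.02,-0.03,1]]]}}

```text
t: 1.65
ee_pos: [0.4597, 0.0095, 0.1797]
ee_rot: [-179.9, 0.2, 26.2]
wrist_force: [1.2, 0.2, 0.5]
opening: 0.0848
```

```bash
python3 - <<'E'
from h import *
from workcell import manip
s=manip.get_state();print(s["t"],np.round(s["ee_pos"],4),np.round(s["ee_rot"],2))
grab("wrist","w1"); cv2.imwrite("pics/w1c.png",crop("w1",160,60,320,240,2.5))
E
```

```text
1.65 [0.4597 0.0095 0.1797] [-179.88    0.18   26.2 ]
```

View pics/w1c.png

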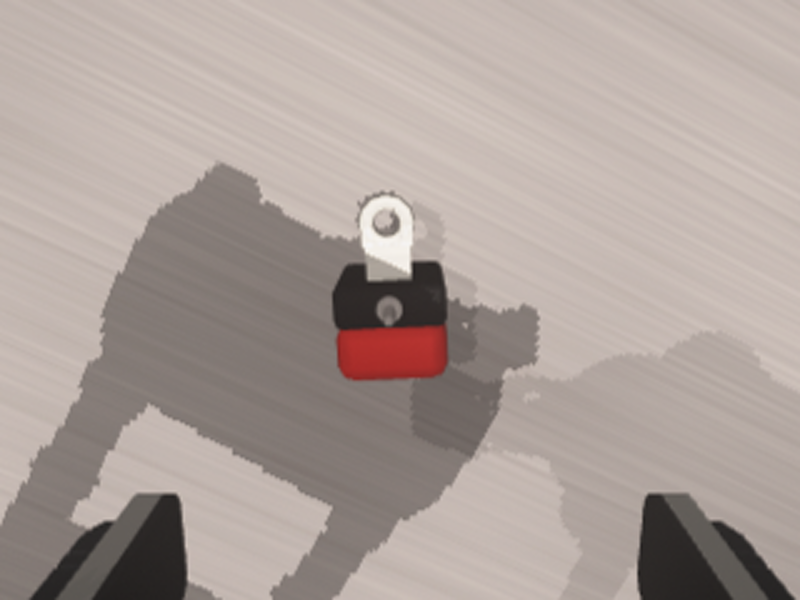

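Wrist view 1 (lamp): eye at crop (386,219), top face front edge y≈378 between x 338 and 447, red/black seam y≈327; lug points up the image.

```bash
python3 - <<'E'
from h import *
w=load("w1"); P=lambda x,y,z:atz(w,(160+x/2.5,60+y/2.5),z)
eye=P(386,219,.040); m=P(392.5,352,.05); l=P(338,352,.05); r=P(448,350,.05); s=P(392.5,327,.05); f=P(393,378,.05)
print("eye",eye,"lens mid",m,"width",np.linalg.norm(l-r),"perp yaw",np.degrees(np.arctan2(*(l-r)[[1,0]]))-90,"seam",s,"front",f)
d=eye-f; print("eye-front",np.linalg.norm(d[:2]),"yaw",np.degrees(np.arctan2(d[1],d[0])))
y=np.radians(np.degrees(np.arctan2(d[1],d[0]))); u=np.array([np.cos(y),np.sin(y)])
print("centre from eye",eye[:2]-.038*u,"from front",f[:2]+.018*u)
E
```

```text
eye [0.4934724  0.03604443 0.04      ] lens mid [0.45355509 0.01389664 0.05      ] width 0.03904258050991551 perp yaw 27.366574295830276 seam [0.4617976  0.01789324 0.05      ] front [0.44488916 0.00949545 0.05      ]
eye-front 0.05536406421422009 yaw 28.65499957779031
centre from eye [0.46012652 0.01782212] from front [0.46068457 0.01812707]
```

>>> {"method": "send_rows", "body": {"series": [[[0,0,0,0,0,0,1]]]}}

```text
t: 1.82
ee_pos: [0.4614, 0.0072, 0.1819]
ee_rot: [180.0, -0.0, 26.0]
wrist_force: [0.6, -0.2, 0.3]
opening: 0.0854
```

>>> {"method": "send_rows", "body": {"series": [[[0,0,2,-0.001,0.0107,-0.04,1],[0,0,2,-0.001,0.0107,-0.08,1],[0,0,2,-0.001,0.0107,-0.12,1],[0,0,2,-0.001,0.0107,-0.15,1],[0,0,2,-0.001,0.0107,-0.162,1]]]}}

```text
t: 2.45
ee_pos: [0.4601, 0.0179, 0.0185]
ee_rot: [-180.0, 0.0, 28.0]
wrist_force: [0.9, -0.6, 0.0]
opening: 0.0853
```

>>> {"method": "send_rows", "body": {"series": [[[0,0,0,0,0,0,0],[0,0,0,0,0,0,0],[0,0,0,0,0,0,0],[0,0,0,0,0,0,0],[0,0,0,0,0,0,0]]], "grip_force": 40}}

```text
t: 3.08
ee_pos: [0.4606, 0.0187, 0.0203]
ee_rot: [179.9, -0.1, 28.1]
wrist_force: [-1.4, -2.9, 10.9]
opening: 0.04
```

>>> {"method": "send_rows", "body": {"series": [[[0,0,0,0,0,0.02,0],[0,0,0,0,0,0.05,0],[0,0,-9,0.01,0.04,0.09,0],[0,0,-18,0.02,0.08,0.11,0],[0,0,-27,0.03,0.12,0.11,0]]]}}

```text
t: 3.7
ee_pos: [0.4911, 0.1403, 0.1318]
ee_rot: [-180.0, -0.3, 0.7]
wrist_force: [0.4, -0.2, -1.1]
opening: 0.0398
```

>>> {"method": "send_rows", "body": {"series": [[[0,0,-9,0.01,0.04,0,0],[0,0,-9,0.015,0.05,0,0],[0,0,-9,0.015,0.05,0,0],[0,0,-9,0.015,0.05,0,0]]]}}

```text
t: 4.2
ee_pos: [0.5045, 0.1878, 0.1292]
ee_rot: [180.0, 0.0, -7.9]
wrist_force: [-0.3, 0.3, -1.1]
opening: 0.0392
```

```bash
python3 - <<'E'
from h import *
from workcell import manip
s=manip.get_state();print(s["t"],np.round(s["ee_pos"],4),np.round(s["ee_rot"],2),s["opening"],np.round(s["wrist_force"],2))
grab("wrist","w2"); cv2.imwrite("pics/w2c.png",crop("w2",160,60,320,240,2.5))
E
```

```text
4.2 [0.5045 0.1878 0.1292] [ 1.7998e+02  2.0000e-02 -7.9100e+00] 0.039236620839677015 [-0.33  0.34 -1.09]
```

View pics/w2c.png

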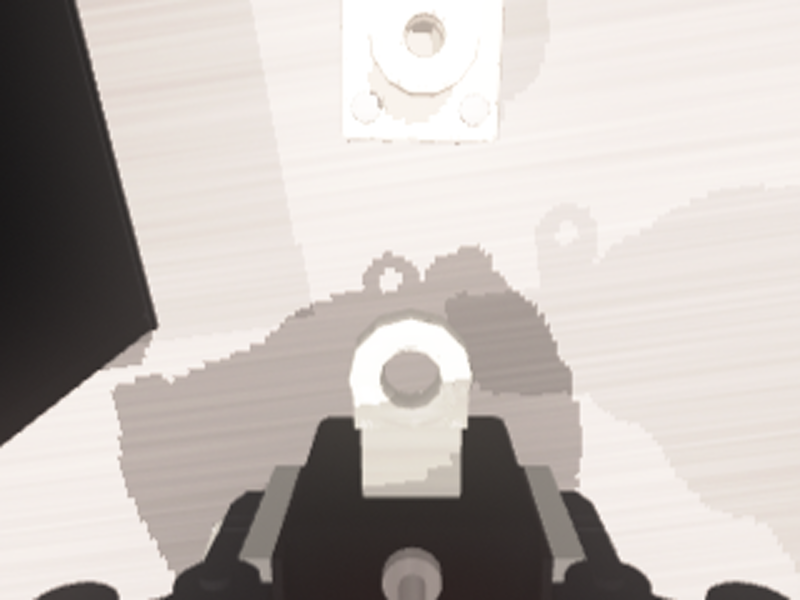

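```bash
python3 - <<'E'
from h import *
w=load("w2"); P=lambda x,y,z:atz(w,(160+x/2.5,60+y/2.5),z)
h=P(424.5,34.5,.07275); print("hole",h)
yw=lambda a,b:(np.degrees(np.arctan2(*(b-a)[[1,0]])),np.linalg.norm(b-a))
print("front edge",yw(P(498,142,.006),P(345,141,.006)),"mid",(P(498,142,.006)+P(345,141,.006))/2)
print("left",yw(P(344,138,.006),P(342.5,2,.006)),"right",yw(P(498.5,138,.006),P(502.5,2,.006)))
print("screws",yw(P(475,108,.006),P(367,108,.006)))
for z in(.147,.149,.151): print("eye",z,P(410.5,376.5,z), "width",np.linalg.norm(P(350,376,z)-P(471,376,z)), "dia",np.linalg.norm(P(381,376,z)-P(440,376,z)))
for z in(.149,): print("lug yaw", yw(P(411,485,z),P(410.5,376.5,z)))
E
```

```text
hole [0.59692442 0.17199221 0.07275   ]
front edge (np.float64(81.7950386419453), np.float64(0.04897760778384531)) mid [0.57231035 0.1750078  0.006     ]
left (np.float64(-8.611659095230165), np.float64(0.03987117391001081)) right (np.float64(-7.7290708555565), np.float64(0.039876733725758055))
screws (np.float64(82.15831657987795), np.float64(0.03416101439712262))
eye 0.147 [0.53990376 0.18313713 0.147     ] width 0.01917135348242331 dia 0.00934801526534633
eye 0.149 [0.54054849 0.18304962 0.149     ] width 0.018843550987384102 dia 0.009188177686301396
eye 0.151 [0.54119322 0.18296211 0.151     ] width 0.018515748492344847 dia 0.00902834010725642
lug yaw (np.float64(-7.600748491768993), np.float64(0.018555178825213233))
```

Wrist view 2: hole at crop (424.5,34.5), held eye at (410.5,376.5) (its diameter measures 9.2 mm at the assumed height, so the grip height is right), foot edges give yaw ≈ -8.1°. Lowering to slot height, 35 mm in front.

>>> {"method": "send_rows", "body": {"series": [[[0,0,0,0.01,-0.003,-0.03,0],[0,0,0,0.021,-0.006,-0.06,0],[0,0,0,0.0214,-0.0061,-0.0829,0],[0,0,0,0.0214,-0.0061,-0.0829,0]]]}}

```text
t: 4.75
ee_pos: [0.5253, 0.1816, 0.0451]
ee_rot: [179.9, 0.2, -8.0]
wrist_force: [-0.4, 0.3, -0.6]
opening: 0.0395
```

```bash
python3 - <<'E'
from h import *
from workcell import manip
s=manip.get_state();print(s["t"],np.round(s["ee_pos"],4),np.round(s["ee_rot"],2),s["opening"],np.round(s["wrist_force"],2))
grab("wrist","w3"); grab("scene","s3"); grab("side","d3")
sc,si=load("s3"),load("d3")
a=proj(sc,[.59,.175,.065])[0].astype(int);b=proj(si,[.59,.175,.065])[0].astype(int);print(a,b)
cv2.imwrite("pics/m3.png",np.hstack([crop("w3",200,30,240,220,2.5)[:480,:600],crop("s3",a[0]-20,a[1]-48,40,96,5)]))
E
```

```text
4.75 [0.5253 0.1816 0.0451] [ 1.7993e+02  1.7000e-01 -7.9800e+00] 0.039476727826398474 [-0.38  0.33 -0.56]
[319 207] [312 212]
```

View pics/m3.png

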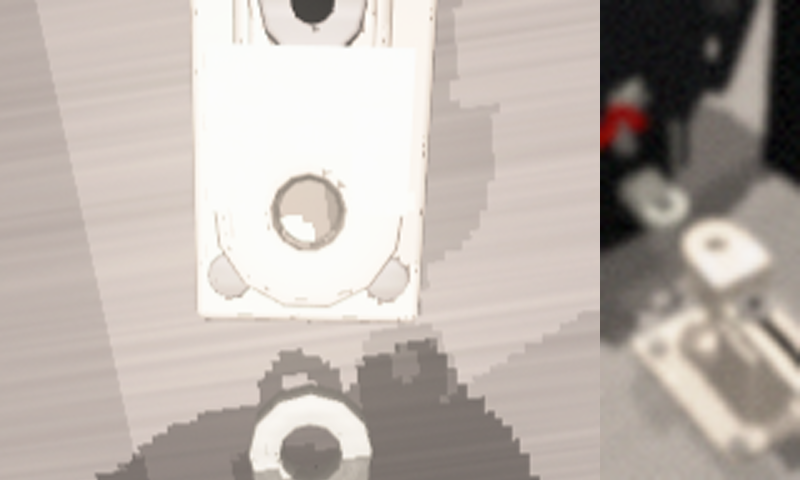

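Close wrist view: ear hole at crop (308.5,212), held eye at (311,455): nearly in line, lug slightly off in y at most. Measuring the residual.

```bash
python3 - <<'E'
from h import *
from workcell import manip
w=load("w3"); P=lambda x,y,z:atz(w,(200+x/2.5,30+y/2.5),z)
h=P(308.5,212,.07275); t=np.radians(-8.1);u=np.array([np.cos(t),np.sin(t)]);n=np.array([-u[1],u[0]])
e=P(311,456,.065); print(h,e,"along",(h-e)[:2]@u,"lat",(h-e)[:2]@n)
yw=lambda a,b:(np.degrees(np.arctan2(*(b-a)[[1,0]])),np.linalg.norm(b-a))
print(yw(P(419,317,.006),P(199,317,.006)),"footmid lat",((P(419,317,.006)+P(199,317,.006))/2-e)[:2]@n, "dia",np.linalg.norm(P(273,212,.07275)-P(344,212,.07275)))
s=manip.get_state();print(s["t"],np.round(s["ee_pos"],4),np.round(s["ee_rot"],2),np.round(s["wrist_force"],2))
E
```

```text
[0.59700724 0.1721233  0.07275   ] [0.56066214 0.17682757 0.065     ] along 0.03664534561733918 lat 0.00046372953557496694
(np.float64(82.06251095173675), np.float64(0.04918243076612165)) footmid lat 0.00035437927586239563 dia 0.00940024759898784
4.9 [0.5267 0.1825 0.0472] [-1.7998e+02 -5.0000e-02 -7.9600e+00] [ 0.41  0.16 -1.4 ]
```

>>> {"method": "send_rows", "body": {"series": [[[0,0,0,0.0025,0.0001,0,0],[0,0,0,0.007,-0.0006,0,0],[0,0,0,0.0115,-0.0012,0,0],[0,0,0,0.0158,-0.0018,0,0],[0,0,0,0.0199,-0.0024,0,0]]]}}

```text
t: 5.52
ee_pos: [0.5466, 0.1803, 0.0462]
ee_rot: [180.0, 0.0, -8.0]
wrist_force: [0.0, -0.4, -1.7]
opening: 0.0398
```

>>> {"method": "send_rows", "body": {"series": [[[0,0,0,0.003,-0.0004,0,0],[0,0,0,0.006,-0.0008,0,0],[0,0,0,0.006,-0.0008,0,0],[0,0,0,0.006,-0.0008,0,0]]]}}

```text
t: 6.02
ee_pos: [0.5521, 0.1795, 0.0462]
ee_rot: [180.0, 0.0, -8.0]
wrist_force: [-0.3, -0.5, -1.4]
opening: 0.0395
```

>>> {"method": "send_rows", "body": {"series": [[[0,0,0,0.002,-0.0003,0,0],[0,0,0,0.004,-0.0006,0,0],[0,0,0,0.006,-0.0008,0,0],[0,0,0,0.006,-0.0008,0,0],[0,0,0,0.006,-0.0008,0,0]]]}}

```text
t: 6.65
ee_pos: [0.5582, 0.1787, 0.0462]
ee_rot: [180.0, 0.0, -8.0]
wrist_force: [0.2, -0.9, -1.2]
opening: 0.0392
```

>>> {"method": "send_rows", "body": {"series": [[[0,0,0,0.0005,-0.0001,0,0],[0,0,0,0.001,-0.0001,0,0],[0,0,0,0.001,-0.0001,0,0],[0,0,0,0.001,-0.0001,0,0]]]}}

```text
t: 7.15
ee_pos: [0.5592, 0.1787, 0.0462]
ee_rot: [-180.0, 0.0, -8.0]
wrist_force: [0.6, 0.3, -1.8]
opening: 0.0396
```

Noise is about ±0.5 N; stepping 1 mm at a time.

>>> {"method": "send_rows", "body": {"series": [[[0,0,0,0.0005,-0.0001,0,0],[0,0,0,0.001,-0.0001,0,0],[0,0,0,0.001,-0.0001,0,0]]]}}

```text
t: 7.52
ee_pos: [0.56, 0.1785, 0.0462]
ee_rot: [180.0, 0.0, -8.0]
wrist_force: [-3.2, 0.8, -1.5]
opening: 0.0396
```

>>> {"method": "send_rows", "body": {"series": [[[0,0,0,0.0005,-0.0001,0,0],[0,0,0,0.001,-0.0002,0,0],[0,0,0,0.001,-0.0002,0,0]]]}}

```text
t: 7.9
ee_pos: [0.561, 0.1783, 0.0462]
ee_rot: [180.0, 0.0, -8.0]
wrist_force: [-5.0, 0.9, -0.4]
opening: 0.0396
```

>>> {"method": "send_rows", "body": {"series": [[[0,0,0,0.0004,-0.0001,0,0],[0,0,0,0.0008,-0.0001,0,0],[0,0,0,0.0008,-0.0001,0,0],[0,0,0,0.0008,-0.0001,0,0]]]}}

```text
t: 8.4
ee_pos: [0.5618, 0.1782, 0.0462]
ee_rot: [180.0, 0.0, -8.0]
wrist_force: [-6.4, 0.4, 1.0]
opening: 0.0399
```

```bash
python3 - <<'E'
from h import *
from workcell import manip
for i in range(3):
    s=manip.get_state();print(s["t"],np.round(s["ee_pos"],4),np.round(s["ee_rot"],2),np.round(s["wrist_force"],2),np.round(s["ft_torque"],2))
    grab("wrist","w4")
cv2.imwrite("pics/w4c.png",crop("w4",200,60,240,220,2.5))
E
```

```text
8.4 [0.5618 0.1782 0.0462] [ 1.7999e+02  3.0000e-02 -7.9600e+00] [-6.4   0.41  1.05] [ 0.15  0.77 -0.06]
8.45 [0.5617 0.1782 0.0461] [ 1.7999e+02  4.0000e-02 -7.9500e+00] [-5.62  0.09  0.64] [ 0.07  0.68 -0.04]
8.5 [0.5617 0.1782 0.0461] [ 1.7999e+02  4.0000e-02 -7.9500e+00] [-5.27  0.07  0.75] [0.1  0.75 0.  ]
```

View pics/w4c.png

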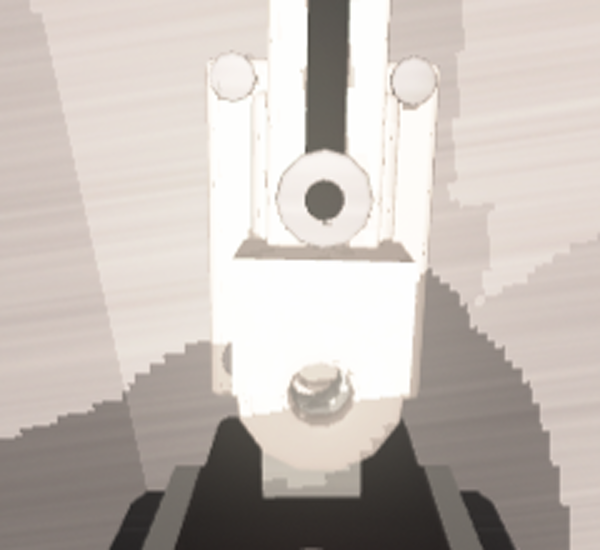

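Wrist view 4: the lamp's eye shows through the ear hole at crop (320,390), in line. Press the last bit, then release.

>>> {"method": "send_rows", "body": {"series": [[[0,0,0,0.0003,0,0,0],[0,0,0,0.0005,-0.0001,0,0],[0,0,0,0.0005,-0.0001,0,0]]]}}

```text
t: 8.93
ee_pos: [0.5621, 0.1781, 0.0461]
ee_rot: [180.0, 0.0, -8.0]
wrist_force: [-5.6, 1.2, 0.7]
opening: 0.0396
```

>>> {"method": "send_rows", "body": {"series": [[[0,0,0,0,0,0,0.62],[0,0,0,0,0,0,0.62],[0,0,0,0,0,0,0.75],[0,0,0,0,0,0,0.75]]]}}

```text
t: 9.43
ee_pos: [0.5627, 0.1781, 0.0463]
ee_rot: [-180.0, -0.0, -8.0]
wrist_force: [-0.3, 0.2, -0.1]
opening: 0.064
```

```bash
python3 - <<'E'
from h import *
from workcell import manip
w=load("w4"); P=lambda x,y,z:atz(w,(200+x/2.5,60+y/2.5),z)
print("hole",P(320.5,390,.07275),"eye upper edge z.066",P(320.5,378,.066))
s=manip.get_state();print(s["t"],np.round(s["ee_pos"],4),np.round(s["wrist_force"],2),s["opening"])
E
```

```text
hole [0.59768766 0.17196121 0.07275   ] eye upper edge z.066 [0.59732696 0.17192254 0.066     ]
9.425 [0.5627 0.1781 0.0463] [-0.28  0.19 -0.08] 0.06402745462788055
```

>>> {"method": "send_rows", "body": {"series": [[[0,0,0,0,0,0.015,0.75],[0,0,0,0,0,0.05,0.8],[0,0,0,0,0,0.1,1],[0,0,0,0.005,-0.04,0.14,1],[0,0,0,0.01,-0.095,0.15,1]]]}}

```text
t: 10.05
ee_pos: [0.5739, 0.083, 0.2002]
ee_rot: [-179.9, -0.3, -7.8]
wrist_force: [-0.1, -0.6, -0.4]
opening: 0.0856
```

```bash
python3 - <<'E'
from h import *
grab("scene","s5");grab("side","d5")
sc,si=load("s5"),load("d5")
a=proj(sc,[.57,.175,.05])[0].astype(int);b=proj(si,[.57,.175,.05])[0].astype(int);print(a,b)
cv2.imwrite("pics/m5.png",np.hstack([crop("s5",a[0]-40,a[1]-40,80,80,5),crop("d5",b[0]-40,b[1]-40,80,80,5)]))
E
```

```text
[312 207] [318 219]
```

View pics/m5.png

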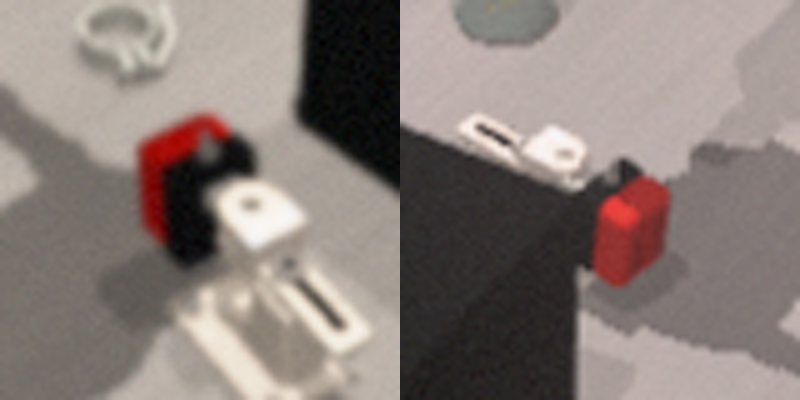

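>>> {"method": "send_rows", "body": {"series": [[[0,0,0,0.002,-0.06,0,1],[0,0,0,0.004,-0.12,0,1],[0,0,0,0.006,-0.18,0,1],[0,0,0,0.008,-0.23,0,1],[0,0,0,0.01,-0.245,0,1]]]}}

```text
t: 10.78
ee_pos: [0.5824, -0.1644, 0.1969]
ee_rot: [180.0, -0.0, -8.1]
wrist_force: [0.3, 0.6, -0.9]
opening: 0.0853
```

>>> {"method": "send_rows", "body": {"series": [[[0,0,0,0,0,0,1],[0,0,0,0,0,0,1]]]}}

```text
t: 11.02
ee_pos: [0.5825, -0.1604, 0.1964]
ee_rot: [-180.0, 0.0, -7.9]
wrist_force: [-0.6, -0.3, 0.9]
opening: 0.0855
```

```bash
python3 - <<'E'
from h import *
from workcell import manip
s=manip.get_state();print(s["t"],np.round(s["ee_pos"],4),np.round(s["ee_rot"],2))
grab("wrist","w6"); cv2.imwrite("pics/w6c.png",crop("w6",160,60,320,240,2.5))
E
```

```text
11.025 [ 0.5825 -0.1604  0.1964] [-1.7998e+02  2.0000e-02 -7.8900e+00]
```

View pics/w6c.png

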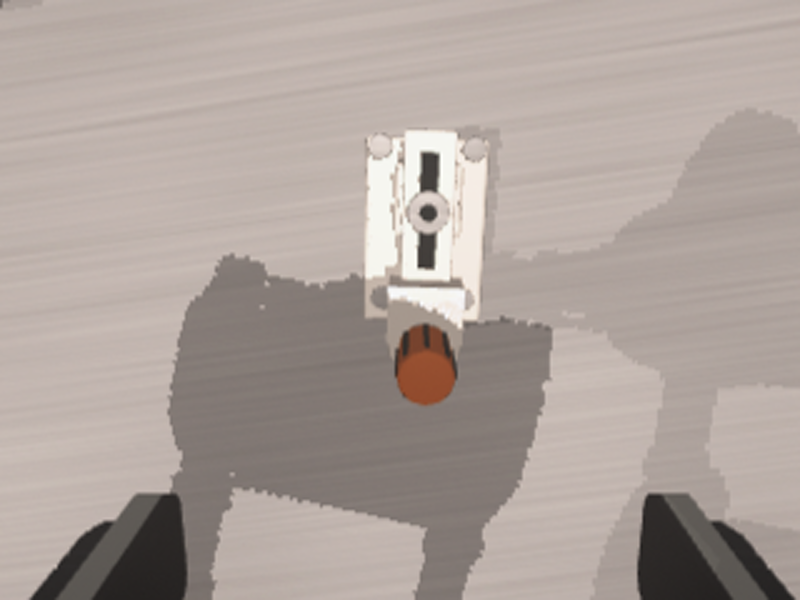

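Picture m5: lamp hangs in the fork, lug between the ears. Wrist view 6: knob top circle centre at crop (426.5,376.5), spare mount yaw slightly less than the tool's. (9 pictures viewed.)

```bash
python3 - <<'E'
from h import *
w=load("w6"); P=lambda x,y,z:atz(w,(160+x/2.5,60+y/2.5),z)
yw=lambda a,b:(np.degrees(np.arctan2(*(b-a)[[1,0]])),np.linalg.norm(b-a))
print("knob",P(426.5,376.5,.11075),"dia",yw(P(397,376,.11075),P(456,376,.11075))[1])
print("slot yaw",yw(P(427,265,.066),P(430,153,.066)),"foot left",yw(P(365.5,315,.006),P(366,140,.006)),"foot right",yw(P(480,318,.006),P(488,140,.006)))
E
```

```text
knob [ 0.58385761 -0.16514162  0.11075   ] dia 0.017614516289543934
slot yaw (np.float64(-9.00533385299448), np.float64(0.03728364910193242)) foot left (np.float64(-8.951097995054973), np.float64(0.07245808679057625)) foot right (np.float64(-8.858692006465487), np.float64(0.0737874085359931))
```

>>> {"method": "send_rows", "body": {"series": [[[0,0,-0.8,0.0014,-0.0045,-0.04,1],[0,0,-0.8,0.0014,-0.0045,-0.08,1],[0,0,-0.8,0.0014,-0.0045,-0.1,1],[0,0,-0.8,0.0014,-0.0045,-0.1104,1],[0,0,-0.8,0.0014,-0.0045,-0.1104,1]]]}}

```text
t: 11.7
ee_pos: [0.5839, -0.1656, 0.0857]
ee_rot: [-180.0, 0.0, -8.7]
wrist_force: [0.1, -0.5, 0.5]
opening: 0.0858
```

>>> {"method": "send_rows", "body": {"series": [[[0,0,0,0,0,0,0],[0,0,0,0,0,0,0],[0,0,0,0,0,0,0],[0,0,0,0,0,0,0],[0,0,0,0,0,0,0]]], "grip_force": 30}}

```text
t: 12.32
ee_pos: [0.5841, -0.166, 0.0862]
ee_rot: [-180.0, -0.0, -8.8]
wrist_force: [0.4, 4.8, 6.5]
opening: 0.0172
```

>>> {"method": "send_rows", "body": {"series": [[[0,0,0,0,0,0,0],[0,0,0,0,0,0,0]]]}}

```text
t: 12.58
ee_pos: [0.5841, -0.166, 0.0862]
ee_rot: [-180.0, -0.0, -8.8]
wrist_force: [0.8, 3.9, 5.4]
opening: 0.0175
```

>>> {"method": "send_rows", "body": {"series": [[[0,0,0,0,0.0004,0,0],[0,0,0,0,0.0008,0,0],[0,0,0,0,0.0008,0,0]]]}}

```text
t: 12.95
ee_pos: [0.5842, -0.1658, 0.0862]
ee_rot: [180.0, -0.0, -8.8]
wrist_force: [-0.9, -0.2, 5.8]
opening: 0.0172
```

>>> {"method": "send_rows", "body": {"series": [[[0,0,0,0,0,0.003,0],[0,0,0,0,0,0.008,0],[0,0,0,0,0,0.015,0],[0,0,0,0,0,0.022,0],[0,0,0,0,0,0.03,0]]]}}

```text
t: 13.58
ee_pos: [0.5839, -0.1656, 0.1164]
ee_rot: [180.0, -0.0, -8.8]
wrist_force: [0.1, -0.3, 0.2]
opening: 0.0173
```

>>> {"method": "send_rows", "body": {"series": [[[0,0,0,0,0,0.01,0],[0,0,0,0,0,0.03,0],[0,0,0,0,0,0.05,0],[0,0,0,0,0,0.05,0]]]}}

```text
t: 14.08
ee_pos: [0.5847, -0.1659, 0.1675]
ee_rot: [180.0, -0.2, -8.8]
wrist_force: [0.0, 0.3, -0.7]
opening: 0.0173
```

>>> {"method": "send_rows", "body": {"series": [[[0,0,0,0.002,0.06,0.01,0],[0,0,0,0.005,0.12,0.01,0],[0,0,0,0.007,0.18,0.01,0],[0,0,0,0.01,0.24,0.01,0],[0,0,0,0.0128,0.3,0.01,0]]]}}

```text
t: 14.7
ee_pos: [0.5963, 0.1364, 0.1752]
ee_rot: [180.0, 0.0, -8.8]
wrist_force: [0.8, 0.1, -0.5]
opening: 0.0169
```

>>> {"method": "send_rows", "body": {"series": [[[0,0,0,0,0.04,0,0],[0,0,0,0,0.04,0,0],[0,0,0,0,0.04,0,0]]]}}

```text
t: 15.08
ee_pos: [0.5964, 0.1741, 0.1752]
ee_rot: [180.0, 0.1, -8.7]
wrist_force: [0.2, -0.7, -0.3]
opening: 0.0171
```

>>> {"method": "send_rows", "body": {"series": [[[0,0,0.5,0.0009,-0.0026,-0.02,0],[0,0,0.5,0.0009,-0.0026,-0.04,0],[0,0,0.5,0.0009,-0.0026,-0.047,0],[0,0,0.5,0.0009,-0.0026,-0.047,0],[0,0,0.5,0.0009,-0.0026,-0.047,0]]]}}

```text
t: 15.7
ee_pos: [0.5981, 0.1716, 0.1295]
ee_rot: [-180.0, -0.1, -8.3]
wrist_force: [0.1, 0.2, 0.4]
opening: 0.0172
```

```bash
python3 - <<'E'
from h import *
from workcell import manip
s=manip.get_state();print(s["t"],np.round(s["ee_pos"],4),np.round(s["ee_rot"],2))
grab("wrist","w7");grab("scene","s7");grab("side","d7")
w=load("w7");sc=load("s7");si=load("d7")
print(proj(w,[.597,.172,.0727]),proj(sc,[.597,.172,.0727]),proj(si,[.597,.172,.0727]))
a=proj(sc,[.597,.172,.08])[0].astype(int);b=proj(si,[.597,.172,.08])[0].astype(int);print(a,b)
cv2.imwrite("pics/m7.png",np.hstack([crop("w7",260,170,120,150,4)[:560],np.vstack([crop("s7",a[0]-20,a[1]-20,40,35,8),crop("d7",b[0]-20,b[1]-20,40,35,8)])]))
E
```

```text
15.7 [0.5981 0.1716 0.1295] [-1.7998e+02 -5.0000e-02 -8.2700e+00]
[[324.18639212 228.7416599 ]] [[321.09981447 207.82431909]] [[310.49154417 208.89976426]]
[321 205] [310 206]
```

View pics/m7.png

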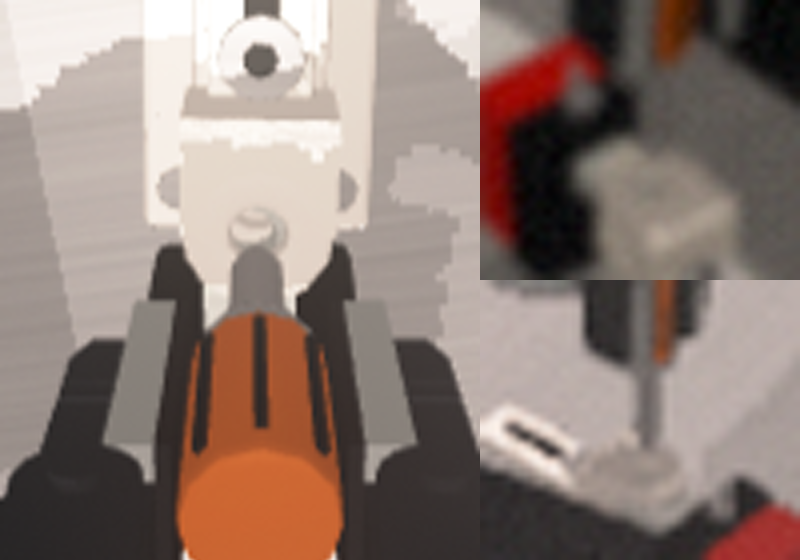

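```bash
python3 - <<'E'
from h import *
from workcell import manip
w=load("w7"); P=lambda x,y,z:atz(w,(260+x/4,170+y/4),z)
h=P(258,231,.07275); print("hole",h)
for y in (246,250,254): print("tip",y,P(257,y,.082))
print("knob top",P(260,503,.1295+.0246))
s=manip.get_state();print(s["t"],np.round(s["ee_pos"],4),np.round(s["ee_rot"],2))
t=np.radians(-8.3)
e=np.array(s["ee_pos"]); print(proj(w,np.array([e+[0,0,-.04745],e+[0,0,-.0415]])))
E
```

```text
hole [0.59768249 0.17169236 0.07275   ]
tip 246 [0.59873818 0.17170818 0.082     ]
tip 250 [0.5980683  0.17180487 0.082     ]
tip 254 [0.59739708 0.17190176 0.082     ]
knob top [0.59944292 0.17130978 0.1541    ]
15.85 [0.598  0.1719 0.1294] [-1.7998e+02 -5.0000e-02 -8.2600e+00]
[[324.2005446  232.66751294]
 [324.20064498 236.3202694 ]]
```

Wrist view 7: pin tip at crop (257,250) lies within ~0.5 mm of the ear hole (258,231) once heights are accounted for. Descending.

>>> {"method": "send_rows", "body": {"series": [[[0,0,0,-0.0003,-0.0001,-0.003,0],[0,0,0,-0.0003,-0.0001,-0.006,0],[0,0,0,-0.0003,-0.0001,-0.009,0],[0,0,0,-0.0003,-0.0001,-0.011,0],[0,0,0,-0.0003,-0.0001,-0.013,0]]]}}

```text
t: 16.48
ee_pos: [0.5973, 0.1717, 0.1157]
ee_rot: [180.0, 0.0, -8.3]
wrist_force: [0.7, 0.1, 0.3]
opening: 0.0171
```

>>> {"method": "send_rows", "body": {"series": [[[0,0,0,0,0,-0.001,0],[0,0,0,0,0,-0.002,0],[0,0,0,0,0,-0.003,0]]]}}

```text
t: 16.85
ee_pos: [0.5974, 0.1717, 0.1128]
ee_rot: [-180.0, -0.0, -8.3]
wrist_force: [-0.5, 0.3, 0.4]
opening: 0.0173
```

>>> {"method": "send_rows", "body": {"series": [[[0,0,0,0,0,-0.001,0],[0,0,0,0,0,-0.002,0],[0,0,0,0,0,-0.003,0],[0,0,0,0,0,-0.003,0]]]}}

```text
t: 17.35
ee_pos: [0.5973, 0.1717, 0.1098]
ee_rot: [-180.0, 0.0, -8.3]
wrist_force: [-0.8, -0.0, 0.8]
opening: 0.0173
```

>>> {"method": "send_rows", "body": {"series": [[[0,0,0,0,0,-0.001,0],[0,0,0,0,0,-0.002,0],[0,0,0,0,0,-0.002,0]]]}}

```text
t: 17.73
ee_pos: [0.5973, 0.1718, 0.1078]
ee_rot: [-180.0, 0.0, -8.3]
wrist_force: [0.1, 0.3, 1.2]
opening: 0.0166
```

>>> {"method": "send_rows", "body": {"series": [[[0,0,0,0,0,-0.001,0],[0,0,0,0,0,-0.002,0],[0,0,0,0,0,-0.003,0],[0,0,0,0,0,-0.003,0]]]}}

```text
t: 18.23
ee_pos: [0.5973, 0.1718, 0.1047]
ee_rot: [-180.0, 0.0, -8.3]
wrist_force: [-0.7, 1.6, 1.7]
opening: 0.0172
```

>>> {"method": "send_rows", "body": {"series": [[[0,0,0,0,0,-0.001,0],[0,0,0,0,0,-0.002,0],[0,0,0,0,0,-0.003,0],[0,0,0,0,0,-0.003,0]]]}}

```text
t: 18.73
ee_pos: [0.5973, 0.1718, 0.1017]
ee_rot: [-180.0, 0.0, -8.3]
wrist_force: [-0.6, 1.8, 2.2]
opening: 0.0169
```

>>> {"method": "send_rows", "body": {"series": [[[0,0,0,0,0.0002,-0.0015,0],[0,0,0,0,0.0003,-0.003,0],[0,0,0,0,0.0003,-0.0045,0],[0,0,0,0,0.0003,-0.005,0]]]}}

```text
t: 19.23
ee_pos: [0.5974, 0.1719, 0.0967]
ee_rot: [180.0, -0.0, -8.3]
wrist_force: [-1.1, -0.1, 5.4]
opening: 0.0175
```

>>> {"method": "send_rows", "body": {"series": [[[0,0,0,0,0,-0.0015,0],[0,0,0,0,0,-0.003,0],[0,0,0,0,0,-0.0045,0],[0,0,0,0,0,-0.005,0]]]}}

```text
t: 19.73
ee_pos: [0.5974, 0.1719, 0.0917]
ee_rot: [180.0, -0.0, -8.3]
wrist_force: [-0.7, 0.8, 5.5]
opening: 0.0171
```

>>> {"method": "send_rows", "body": {"series": [[[0,0,0,0,0,-0.0015,0],[0,0,0,0,0,-0.003,0],[0,0,0,0,0,-0.004,0],[0,0,0,0,0,-0.004,0]]]}}

```text
t: 20.23
ee_pos: [0.5973, 0.172, 0.0877]
ee_rot: [180.0, 0.0, -8.3]
wrist_force: [-0.3, 1.2, 2.5]
opening: 0.0175
```

>>> {"method": "send_rows", "body": {"series": [[[0,0,0,0,0,-0.0005,0],[0,0,0,0,0,-0.001,0],[0,0,0,0,0,-0.0015,0],[0,0,0,0,0,-0.0015,0]]]}}

```text
t: 20.72
ee_pos: [0.5974, 0.172, 0.0863]
ee_rot: [180.0, -0.0, -8.3]
wrist_force: [-2.5, -0.0, 3.9]
opening: 0.0173
```

>>> {"method": "send_rows", "body": {"series": [[[0,0,0,0,0,-0.0003,0],[0,0,0,0,0,-0.0005,0],[0,0,0,0,0,-0.0005,0]]]}}

```text
t: 21.1
ee_pos: [0.5974, 0.172, 0.0861]
ee_rot: [-180.0, -0.0, -8.3]
wrist_force: [-2.1, -0.3, 8.9]
opening: 0.0172
```

>>> {"method": "send_rows", "body": {"series": [[[0,0,0,0,0,-0.0003,0],[0,0,0,0,0,-0.0005,0],[0,0,0,0,0,-0.0005,0]]]}}

```text
t: 21.48
ee_pos: [0.5975, 0.172, 0.086]
ee_rot: [-180.0, -0.0, -8.2]
wrist_force: [-3.8, -0.4, 15.2]
opening: 0.0172
```

Stiff contact at z 0.086, the same height at which the pin sat in the spare mount: seated. Releasing.

>>> {"method": "send_rows", "body": {"series": [[[0,0,0,0,0,0.0008,0],[0,0,0,0,0,0.0008,0.45],[0,0,0,0,0,0.0008,0.6],[0,0,0,0,0,0.0008,0.6]]]}}

```text
t: 21.98
ee_pos: [0.5973, 0.172, 0.0859]
ee_rot: [180.0, 0.0, -8.3]
wrist_force: [-0.1, 0.4, -0.2]
opening: 0.0512
```

>>> {"method": "send_rows", "body": {"series": [[[0,0,0,0,0,0.01,0.6],[0,0,0,0,0,0.05,0.6],[0,0,0,0,0,0.1,0.6],[0,0,0,0,0,0.1,0.6]]]}}

```text
t: 22.48
ee_pos: [0.5994, 0.1725, 0.1907]
ee_rot: [-179.9, -0.4, -8.2]
wrist_force: [0.0, -0.6, -0.0]
opening: 0.0514
```

```bash
python3 - <<'E'
from h import *
from workcell import manip
s=manip.get_state();print(s["t"],np.round(s["ee_pos"],4),np.round(s["ee_rot"],2),s["opening"])
grab("wrist","w8");grab("scene","s8");grab("side","d8")
sc=load("s8");si=load("d8");w=load("w8")
a=proj(sc,[.58,.172,.06])[0].astype(int);b=proj(si,[.58,.172,.06])[0].astype(int)
for n,c,o,k in(("sc",sc,a,5),("si",si,b,5)): print(n,(proj(c,[[.5975,.172,.11075],[.5975,.172,.07675],[.5975,.172,.07275]])-o+[28,28])*k)
q=proj(w,[.5975,.172,.11075])[0];print(q)
cv2.imwrite("pics/m8.png",np.hstack([np.vstack([crop("s8",a[0]-28,a[1]-28,56,56,5),crop("d8",b[0]-28,b[1]-28,56,56,5)]),crop("w8",200,100,240,260,2.15)[:560,:516]]) )
E
```

```text
22.475 [0.5994 0.1725 0.1907] [-179.87   -0.4    -8.25] 0.05139460387666426
sc [[174.46577535  75.8165974 ]
 [171.68983697 137.68291403]
 [171.374774   144.70460637]]
si [[112.12586324  50.00287334]
 [111.69230073 102.9968746 ]
 [111.64242589 109.09303653]]
[325.70837254 218.81712929]Traceback (most recent call last):
  File "<stdin>", line 9, in <module>
    return _nx.concatenate(arrs, 1, dtype=dtype, casting=casting)
           ~~~~~~~~~~~~~~~^^^^^^^^^^^^^^^^^^^^^^^^^^^^^^^^^^^^^^^
ValueError: all the input array dimensions except for the concatenation axis must match exactly, but along dimension 0, the array at index 0 has size 560 and the array at index 1 has size 559
```

>>> {"method": "send_rows", "body": {"series": [[[0,0,0,-0.02,-0.05,0.03,0.6],[0,0,0,-0.05,-0.1,0.05,0.6],[0,0,0,-0.05,-0.1,0.05,0.6]]]}}

```text
t: 23.0
ee_pos: [0.5458, 0.0695, 0.2366]
ee_rot: [180.0, 0.0, -8.4]
wrist_force: [1.2, -0.5, -0.3]
opening: 0.0515
```

```bash
python3 - <<'E'
from h import *
from workcell import manip
print(manip.get_state()["t"])
grab("scene","s9");grab("side","d9")
sc=load("s9");si=load("d9")
a=proj(sc,[.58,.172,.06])[0].astype(int);b=proj(si,[.58,.172,.06])[0].astype(int)
w=cv2.resize(crop("w8",200,100,240,260,2),(516,560))
cv2.imwrite("pics/m8.png",np.hstack([np.vstack([crop("s9",a[0]-28,a[1]-28,56,56,5),crop("d9",b[0]-28,b[1]-28,56,56,5)]),w]))
E
```

```text
23.0
```

View pics/m8.png

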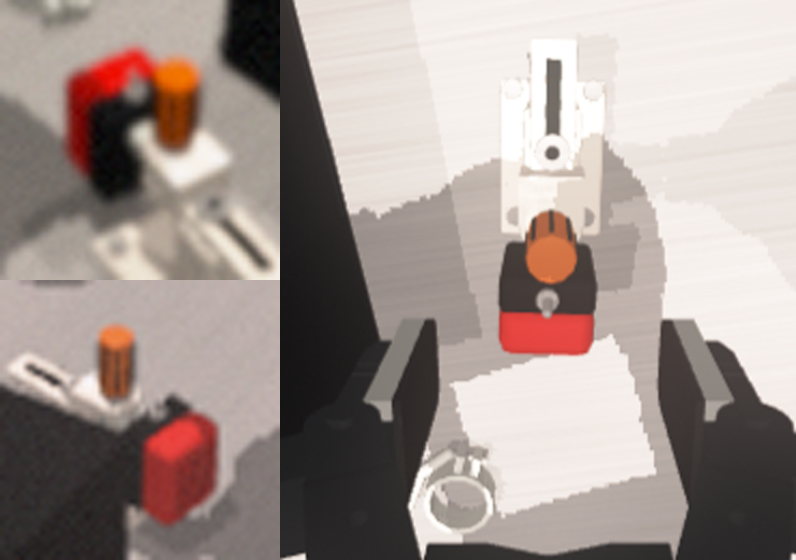

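Last picture: the lamp is level in the fork, and the knob stands upright on the upper ear with no visible gap. The clamp was not disturbed. Handing in.

```bash
python3 -c "
from workcell import hand_in
print(hand_in())"
```

```text
the job is handed in; nothing more can be done
None
```

The lamp is fitted in the empty mount and pinned. I handed the job in at about 23 s, with the arm clear of everything.

- **Lamp:** I slid the lug between the ears and met the buffer by feel. I pressed to about 6 N, slightly under the nominal 6.6 N, and released the lamp there. The eye showed through the ear hole, in line.
- **Pin:** I drew it from the spare mount and pushed it down through upper ear, eye and lower ear with about 5 N. It met a firm stop at 9 to 15 N at a tool height of 86.0 mm. It had been gripped while seated in the spare at 86.2 mm, so the collar is home.
- **Last checks:** After I let go, the pictures show the lamp level and the knob upright on the ear with no visible gap. The seat clamp looked undisturbed. I never moved near the jar, but did not check it again at the end.
- **Disagreement:** The knob's top appeared about 3 mm high in the scene camera and about 3 mm low in the side camera. These have opposite signs and are close to the calibration error, so I relied on the stop height and force.

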